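# Fit the grow lamp and raise it to its second stop

## Task

Press the loose lamp tube down into the spring clip on the herb planter's lamp post until the orange jaw snaps shut over it, with the tube centred in the clip. Then squeeze the green button on the post's head and draw the head up to its second stop, which is as far as it goes. Finish still holding the head up there with the button squeezed in, so that I can check the gap above the herbs; leave the jar, mister and pot alone.

Things in the scene. Friction and masses are not known exactly. Their poses are not given: they have to be found in the camera images.
- lamp_mid (a point): The middle of the loose LED lamp tube (on its axis): off-white tube 24 mm in diameter and 250 mm long with a square grey end cap (26 x 26 mm, 22 mm long) on each end, 286 mm over all, 140 g. It starts lying on the worktop, its axis 13 mm up. Its y axis runs along the tube; the two ends are alike.
- seat (a point): Where the tube's axis lies once seated, midway between the clip's two tines; moves with the head. y along the seated tube, x level towards the post, z up. The clip opens upwards: two grey fork tines, 12 mm wide, at y = -52 and +52 mm leave a 92 mm gap to hold the tube by its middle (below the tube's axis it is free for 26 mm there). Prongs and jaw reach 23 mm above the seat.
- jaw (a joint): Angle of the sprung orange jaw (rad): 0 shut, opens outwards to 0.5; its two claws stand on the clip's -x side, facing the fixed prongs on the +x side. Prongs and claws flare to a mouth that guides a tube pushed straight down within about 4 mm. It opens 0.1 to 0.2 under a push of about 5 to 15 N and snaps shut over the seated tube.
- head: Head on top of the telescoping post: a white upright grip block, 40 mm (x) by 32 mm (y) by 60 mm tall, origin at the middle of its underside, z up. From the foot of its -x face a 10 mm thick arm runs to the clip (seat: 105 mm to -x, 46 mm up). It can be gripped from above, one finger on each y face. Slides up and down only; about 0.4 kg with the post's inner tube, without lamp.
- grip (a point): Centre of the grip block of the head, 34 mm above its underside and level with the middle of the green button; same axes as the head. The button stands out of the -y face; pinch the block along y here and one finger pushes the button in.
- button (a joint): How far the green button (22 mm wide, 26 mm tall, standing 6 mm out of the block's -y face) is pushed in, m: 0 out, 0.005 fully in, about 8 N. More than 0.0035 frees the post; otherwise it is locked at its stop. The block measures 38 mm across with the button out, 33 mm with it in.
- mast (a joint): How far the head is drawn up, m: 0 at the start (fully down, locked), 0.045 first stop, 0.090 second stop and end of travel. It locks at a stop when the button is out. With the button in, about 7 N lifts the head with its lamp; unheld it sinks.
- planter: White herb planter, fixed to the worktop: trough 120 mm (x) by 330 mm (y), 80 mm tall, soft herbs to about 150 mm; origin under the trough's centre, z up. Behind it (+x) a power unit 70 mm tall with the post at x = 105 mm; its outer tube (22 mm thick) ends 158 mm up. The seat is above the trough's centre, 204 mm over the worktop at the start.
- jar_mid (a point): Middle of an amber jar, 84 mm in diameter and 110 mm tall, standing on the worktop; to be left alone.
- mister_mid (a point): Half-way up a plant mister, a green glass bottle 62 mm in diameter with a black spray pump, 170 mm tall, standing on the worktop; to be left alone.
- pot_mid (a point): Middle of an empty terracotta pot, 84 mm in diameter and 75 mm tall, standing on the worktop; to be left alone.

How it is judged:
By the outcome, as a careful person would: the job done as asked, in the order asked, and still so for the second after the job is handed in, while the arm keeps its last pose, push and grip.
It also fails if it takes over 61 s, if anything falls off the work surface, if the arm or the gripper's body presses on something with over 40 N, if the wrist force passes 120 N, or if a joint passes its speed limit or range.

## Robot

A 6-joint arm with a two-finger parallel gripper is mounted at the origin on the work surface. World frame = base frame: x ahead of the robot, y to its left, z up, the work surface at z = 0. Lengths are in m, angles in rad, forces in N, time in s.
With the tool pointing down it reaches from about 0.325 to 0.775 m from the base axis. Payload 9.3 kg.
Tool frame: the origin (TCP) lies on the centre line of the jaws, within the pads' length; the fingertips stand 14 mm ahead of it and the grasp point (between the pads) lies 5 mm behind it (env.tip_extent is the distance from the TCP to the fingertips, in m); z points along the fingers, y is the line along which they close (so a half turn about z gives the same grasp; the last joint's range is limited). The gripper opens to 85 mm and grips with 20 to 120 N. Pads are 22 mm wide; open, the fingers measure 114 mm over their backs; the gripper's body (76 mm by 85 mm) begins 54 mm behind the grasp point. The pads swing forward as they close: fully open they stand 13 mm farther back than shut.
Start: joints at [-1.431, 0.259, 0.021, 1.334, 0, 1.418], TCP at [0.159, -0.527, 0.245] pointing down, gripper open.
Joint ranges: [-3.04, 3.04], [-0.91, 1.82], [-1.04, 1.36], [-1.92, 1.95], [-1.52, 1.45], [-3.14, 3.14]. Speed limits (rad/s): [2.22, 2.22, 2.79, 3.14, 3.14, 3.14].

## Interface

Orientations are given as a rotation vector (axis times angle).
In Python, from workcell import env gives the robot as it stands.
- The arm moves only by the tool jog_arm, never from a script. Its argument "series" is a list of rows, each a list of 2 entries, a list of its own where there are three numbers: the shift along the tool's x, y, z in cm, then the turn, a rotation vector about the tool's x, y, z in rad. In form: [[[dx, dy, dz], [ax, ay, az]], ...]. A call has 1 to 5 rows; each row shifts and turns the commanded pose from where the row before left it, along the tool's axes as they then stand; what a row does not reach is not made up. A row lasts 1/10 s, in which the tool goes at most 50 mm and 8.59 degrees, less where a joint would pass 70% of its speed; a pose out of reach is approached as far as the arm can. A call with a gripper value outside its range is refused whole. "claw" is the finger opening in cm, from 0 to 8.54, set as the call begins (left out, the last holds). The fingers move at their own pace and stop on an object; "grip_force" is the grip in N (left out, the last holds). Time passes only in rows, so rows that do not move let the fingers close. It gives the time, the measured TCP pose, the force, the opening and the grip force at its end, in the units of the state.
- env.get_state(): the state, without advancing time (a new reading comes with each control period).
- env.camera(name): name is "scene" or "top"; returns a dict with "image" (384x512x3 uint8, red, green, blue), "range_z" (384x512 float32, m along the optical axis (not along the pixel's ray), 0 where there is no reading), "K" (3x3 intrinsics, pixels), "k1" (the pictures are not rectified: a ray, as slopes to the right and down, at radius r is drawn at 1 + k1 r^2 times it, then the intrinsics apply), "pose" (4x4, takes a point from camera to world coordinates). Camera axes: x right, y up, looking along -z (the intrinsics and any distortion apply to the point x, -y, -z); pixel columns grow to the right and rows downward; lengths in m; the calibration is good to about 2 mm. A picture is of the moment at which its call begins.
- env.close_job(): hands the job in; it is judged then, once.
The state is a dict: "t": time; "qpos": joint angles; "joint_vel": joint speeds; "joint_efforts": joint torques, N m; "position": TCP position; "orientation": TCP orientation; "wrist_force": force on the tool from outside, world axes, zero at the start; "torque": the same for the moment, N m; "gripper_width": finger opening in m; "finger_force": force on a finger pad.
Only numpy, scipy, OpenCV 4.12 (cv2) and the standard library are available. Lean on these libraries where they do the work, as an engineer would, in place of code of your own. Each camera call takes 0.05 s, during which the arm holds its last target. There are 200 camera calls.

## Working session

There is one attempt and no reset: what is moved stays moved. The work goes in short steps, Python scripts to look and compute and a tool call to move; the robot and the scene stay as the last step left them, time stands still between calls to the robot, and variables do not carry over. Pictures are saved under pics/ and viewed, at most 10 in all, crops included, and the job is handed in when it is done.

Besides the shell and the picture viewer there is one more tool, called after "Emit:" as name(argument=value, ...) on one line, values as JSON. jog_arm: Moves the arm, as the interface text tells. Its arguments: {"type":"object","properties":{"series":{"type":"array","items":{"type":"array"}},"claw":{"type":"number"},"grip_force":{"type":"number"}},"required":["series"]}

```bash
ls; mkdir -p pics
cat > h.py <<'E'
import numpy as np, cv2
from workcell import env
def cam(n): return env.camera(n)
def points(c):
    """world point of every pixel from range_z"""
    h,w=c["range_z"].shape; K=np.array(c["K"])
    u,v=np.meshgrid(np.arange(w),np.arange(h))
    pix=np.stack([u,v],-1).reshape(-1,1,2).astype(float)
    xy=cv2.undistortPoints(pix,K,np.array([c["k1"],0,0,0,0.])).reshape(h,w,2)
    z=c["range_z"]
    P=np.stack([xy[...,0]*z,-xy[...,1]*z,-z],-1)
    T=np.array(c["pose"]); return P@T[:3,:3].T+T[:3,3]
E
python3 - <<'E'
from h import *
for n in("scene","top"):
    c=cam(n); cv2.imwrite(f"pics/{n}0.png",cv2.cvtColor(c["image"],cv2.COLOR_RGB2BGR)); np.savez(f"{n}0.npz",**c)
    print(n,np.round(c["K"],1).tolist(),c["k1"],np.round(c["pose"],3).tolist())
print(env.get_state())
E
```

```text
pics
scene [[394.4, 0.0, 257.9], [0.0, 394.4, 190.5], [0.0, 0.0, 1.0]] -0.1409466781964831 [[-0.864, -0.415, 0.286, 0.887], [0.503, -0.709, 0.493, 0.499], [-0.002, 0.57, 0.822, 0.958], [0.0, 0.0, 0.0, 1.0]]
top [[493.8, 0.0, 251.2], [0.0, 493.8, 193.9], [0.0, 0.0, 1.0]] -0.1103262209297255 [[-0.011, 0.998, -0.068, 0.507], [-1.0, -0.011, -0.006, -0.005], [-0.007, 0.068, 0.998, 1.486], [0.0, 0.0, 0.0, 1.0]]
{'t': 0.1, 'qpos': array([-1.43057660e+00,  2.59133799e-01,  2.08409320e-02,  1.33368053e+00,
       -1.04851704e-05,  1.41821547e+00]), 'joint_vel': array([-0.00021928, -0.00210793,  0.00134191,  0.00109466, -0.000552  ,
       -0.00054014]), 'joint_efforts': array([ 3.15616242e-03, -5.56695950e+01,  3.45067692e+01,  1.16736538e-02,
       -1.64648982e-04, -7.88407931e-06]), 'position': array([ 0.15871981, -0.52636377,  0.24472903]), 'orientation': array([-3.10682127e+00, -4.58117193e-01,  5.04042722e-06]), 'wrist_force': array([ 0.16545631,  0.63814878, -0.83838741]), 'torque': array([ 0.00707897, -0.02548793,  0.00757758]), 'finger_force': 0.0, 'gripper_width': 0.08525462006001551}
```

View pics/scene0.png

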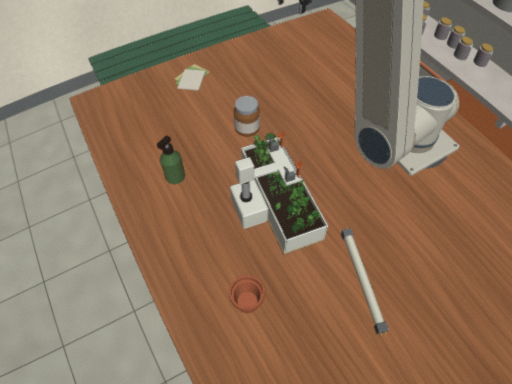

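View pics/top0.png

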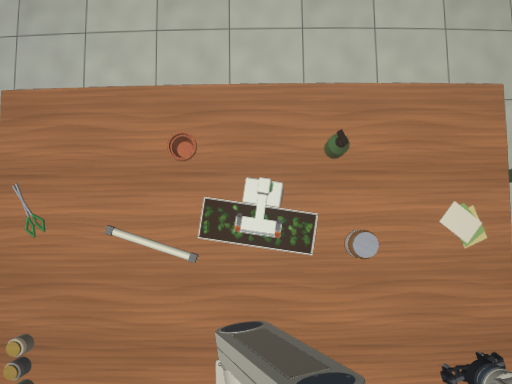

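The scene view shows the tube at about (347,233)–(382,328), the planter with its head near (245,170), and the button not visible. The top view shows the tube from (108,231) to (195,258), the planter centre near (258,226), the head near (264,186) and the white clip bar near (258,226). The jar is at (362,244), the mister at (337,145) and the pot at (183,147).

Run:
```python
from h import *
for n in("scene","top"):
    c=dict(np.load(f"{n}0.npz")); P=points(c); im=c["image"]; hsv=cv2.cvtColor(im,cv2.COLOR_RGB2HSV)
    H,S,V=[hsv[...,i].astype(int) for i in range(3)]
    x,y,z=P[...,0],P[...,1],P[...,2]
    print(n,"table z",np.median(z[(S>100)&(H<20)&(x>.3)&(x<.8)&(abs(y)<.5)]))
    def desc(name,m):
        cnt,lab,st,ce=cv2.connectedComponentsWithStats(m.astype(np.uint8))
        for i in range(1,cnt):
            if st[i,4]<12: continue
            q=P[lab==i]; 
            r=cv2.minAreaRect((q[:,:2]*1000).astype(np.float32))
            print(name,st[i,4],ce[i].round(1),"med",np.median(q,0).round(4),"rect",np.round(r[0],1),np.round(r[1],1),round(r[2],1),"z",np.percentile(q[:,2],[5,50,95]).round(4))
    ws=(x>.25)&(x<.85)&(y>-.45)&(y<.5)
    desc("tube",ws&(z>.006)&(z<.05)&(S<110)&(y>.1))
    desc("white hi",ws&(z>.1)&(S<60)&(V>120)&(abs(y)<.2))
    desc("headtop",ws&(z>.205)&(S<60)&(V>120)&(abs(y)<.2))
    desc("orange",ws&(z>.1)&(S>140)&((H<14)|(H>174))&(V>110)&(abs(y)<.2))
    desc("planter",ws&(z>.065)&(z<.09)&(S<60)&(V>120)&(abs(y)<.3))
    desc("green btn",ws&(z>.16)&(S>90)&(H>35)&(H<90)&(abs(y)<.2))
    desc("others",ws&(z>.03)&((y<-.19)|((x>.68)&(y>.08))))
    crop=im[120:240,200:340] if n=="scene" else im[170:260,190:330]
    cv2.imwrite(f"pics/{n}crop.png",cv2.cvtColor(cv2.resize(crop,None,fx=5 if n=="scene" else 5.6,fy=5 if n=="scene" else 5.6,interpolation=cv2.INTER_CUBIC),cv2.COLOR_RGB2BGR))
```

```text
scene table z -0.00036117580303818286
tube 1055 [364.3 281.9] med [0.4707 0.3173 0.0226] rect [462.8 300. ] [292.8  27.9] 71.3 z [0.0132 0.0226 0.0267]
tube 363 [301.2 242.9] med [0.5504 0.1454 0.026 ] rect [545.5 144.2] [ 35.3 126.3] 64.6 z [0.0078 0.026  0.0479]
white hi 1105 [266.9 167.2] med [ 0.5457 -0.0192  0.1706] rect [558.5 -24. ] [123.1 159.4] 78.3 z [0.1642 0.1706 0.2182]
white hi 28 [245.9 189.2] med [ 0.6206 -0.0223  0.1218] rect [621.4 -22.6] [3.3 8. ] 70.6 z [0.1035 0.1218 0.1402]
headtop 205 [244.2 164.8] med [ 0.6195 -0.0269  0.2169] rect [618.6 -31.2] [32.  39.7] 83.7 z [0.2075 0.2169 0.2198]
orange 46 [281.2 135.9] med [ 0.4917 -0.0623  0.219 ] rect [491.6 -65.7] [15.  13.3] 76.0 z [0.1891 0.219  0.2254]
orange 49 [298.3 165.7] med [0.5079 0.0401 0.2181] rect [497.1  22.8] [54.7 14.4] 51.9 z [0.1871 0.2181 0.2264]
planter 13 [276.3 138.8] med [ 0.4361 -0.1678  0.0771] rect [ 438.6 -163.6] [12.2 11.1] 85.1 z [0.0688 0.0771 0.0813]
planter 62 [246.9 148.8] med [ 0.532  -0.1814  0.0752] rect [ 536.  -175.1] [59.3 28.9] 33.8 z [0.0671 0.0752 0.0817]
planter 1061 [264.4
[... 1072 characters left out ...]

planter 455 [242.9 194.4] med [0.6001 0.0091 0.0712] rect [583.5  71.7] [ 84.7 209.9] 22.3 z [0.0662 0.0712 0.0826]
planter 521 [284.1 209. ] med [ 0.5767 -0.0738  0.072 ] rect [ 535.7 -109.1] [150.8 193.5] 81.1 z [0.0666 0.072  0.083 ]
planter 81 [225.5 240.8] med [0.4698 0.0787 0.0795] rect [468.2  69.9] [176.3  18. ] 75.4 z [0.0748 0.0795 0.0835]
others 469 [336.9 144.7] med [ 0.735  -0.2392  0.1034] rect [ 740.1 -246.6] [61.5 56.1] 72.7 z [0.0426 0.1034 0.1718]
others 387 [180.4 144.6] med [0.7566 0.2141 0.0593] rect [745.  203.2] [81.1 80.2] 44.1 z [0.0355 0.0593 0.0788]
others 783 [361.8 243.9] med [ 0.4573 -0.3047  0.1088] rect [ 456.2 -310.8] [80.6 79.1] 1.3 z [0.0555 0.1088 0.1141]
```

View pics/scenecrop.png

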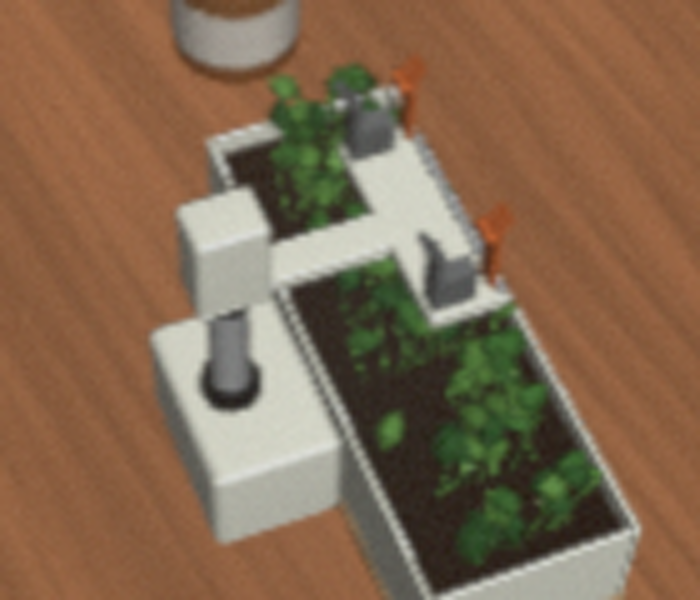

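View pics/topcrop.png

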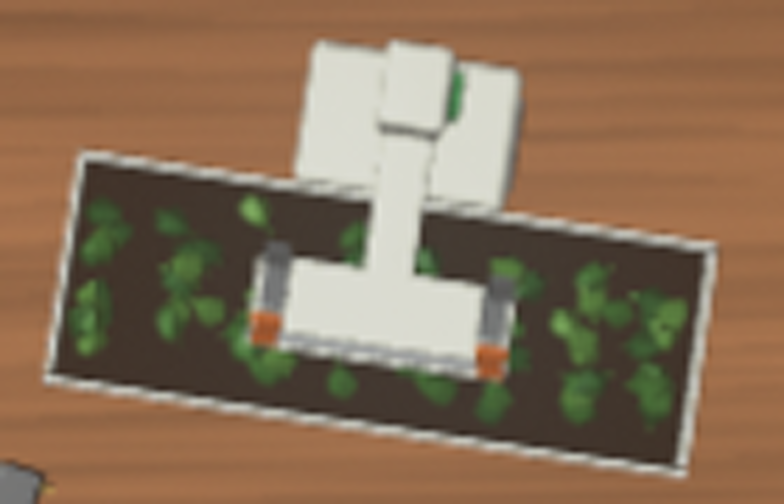

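The scene crop shows the two orange claws at about (408,100) and (493,240), opposite the grey prongs at (370,130) and (450,275), with the head block at (225,250). The top crop shows the trough corners at (82,155), (715,245), (685,472) and (45,380), the green button at (455,97) on the block's -y side, and the claws at (265,328) and (490,360).

```bash
cat >> h.py <<'E'
from scipy.spatial.transform import Rotation as R
def ray(c,uv,z):
    xy=cv2.undistortPoints(np.array(uv,float).reshape(-1,1,2),np.array(c["K"]),np.array([c["k1"],0,0,0,0.])).reshape(-1,2)
    T=np.array(c["pose"]); d=np.c_[xy[:,0],-xy[:,1],-np.ones(len(xy))]@T[:3,:3].T
    return T[:3,3]+d*((z-T[2,3])/d[:,2])[:,None]
def tube(c,zlo,zhi,box,S=110):
    """tube axis by PCA of near-top points; returns centre, yaw(deg) of long axis, ends"""
    P=points(c); hsv=cv2.cvtColor(c["image"],cv2.COLOR_RGB2HSV)
    m=(P[...,2]>zlo)&(P[...,2]<zhi)&(P[...,0]>box[0])&(P[...,0]<box[1])&(P[...,1]>box[2])&(P[...,1]<box[3])&(hsv[...,1]<S)
    n,l,st,_=cv2.connectedComponentsWithStats(m.astype(np.uint8)); q=P[l==1+np.argmax(st[1:,4])]
    v=cv2.fitLine(q[:,:2].astype(np.float32),cv2.DIST_L2,0,.01,.01).ravel(); d=v[:2]*np.sign(v[1])
    s=(q[:,:2]-v[2:])@d; e=np.percentile(s,[.7,99.3]); return v[2:]+d*e.mean(),np.degrees(np.arctan2(d[1],d[0])),np.ptp(e),len(q)
def plan(p,yaw,s=None):
    """tool-frame shift (cm) and turn (rad) to TCP position p with tool pointing down, tool y at yaw deg"""
    s=s or env.get_state(); A=R.from_rotvec(s["orientation"]); a=np.radians(yaw)
    y=np.array([np.cos(a),np.sin(a),0]); z=np.array([0,0,-1.]); B=R.from_matrix(np.c_[np.cross(y,z),y,z])
    print("t",round(s["t"],2),"pos",s["position"].round(4),"shift cm",(A.inv().apply(np.array(p)-s["position"])*100).round(2),"turn",(A.inv()*B).as_rotvec().round(3),"q",s["qpos"].round(2))
E
python3 - <<'E'
from h import *
t=dict(np.load("top0.npz")); s=dict(np.load("scene0.npz"))
cr=np.array([[82,155],[715,245],[685,472],[45,380]])/5.6+[190,170]-.4
q=ray(t,cr,.08); print(q.round(4)); print("ctr",q.mean(0).round(4)); d=q[0]-q[1]; d2=q[3]-q[2]; print([np.degrees(np.arctan2(k[1],k[0])) for k in (d,d2)],np.linalg.norm(d),np.linalg.norm(d2))
for c in(s,t):
    print(tube(c,.016,.05,(.3,.6,.14,.5)), tube(c,.006,.05,(.3,.6,.14,.5)))
    P=points(c); hsv=cv2.cvtColor(c["image"],cv2.COLOR_RGB2HSV)
    m=(P[...,2]>.185)&(P[...,2]<.232)&(hsv[...,1]<90)&(P[...,0]<.57)&(P[...,0]>.47)&(abs(P[...,1]+.015)<.09)
    n,l,st,ce=cv2.connectedComponentsWithStats(m.astype(np.uint8))
    for i in range(1,n):
        if st[i,4]>5: print("prong",ce[i].round(),np.median(P[l==i],0).round(4),st[i,4])
    m=(P[...,2]>.2145)&(P[...,0]>.57)&(P[...,0]<.66)&(abs(P[...,1]+.03)<.04); print("headtop",P[m].mean(0).round(4),cv2.minAreaRect((P[m][:,:2]*1000).astype(np.float32)))
plan((.36,-.25,.32),-46); plan((.36,.1,.32),-18.6)
E
```

```text
[[ 0.5949  0.1371  0.08  ]
 [ 0.5453 -0.1849  0.08  ]
 [ 0.4305 -0.1676  0.08  ]
 [ 0.4806  0.1566  0.08  ]]
ctr [ 0.5128 -0.0147  0.08  ]
[np.float64(81.24795668307722), np.float64(81.21267721532975)] 0.3257693048098071 0.32803229655735383
(array([0.4656117 , 0.30396615]), np.float32(71.65183), np.float64(0.2817394895302333), 949) (array([0.46633038, 0.30349091]), np.float32(71.657616), np.float64(0.28277932816302115), 1055)
prong [272. 143.] [ 0.5189 -0.0662  0.1926] 70
prong [288. 173.] [0.5366 0.0364 0.1929] 78
headtop [ 0.619  -0.0316  0.2174] ((618.77392578125, -32.19884490966797), (33.054832458496094, 38.57067108154297), 81.65010070800781)
(array([0.46311973, 0.30478592]), np.float32(71.73196), np.float64(0.283364027860338), 750) (array([0.46321157, 0.30424926]), np.float32(71.627174), np.float64(0.2839803461883479), 796)
prong [239. 219.] [0.53   0.0349 0.195 ] 61
prong [278. 225.] [ 0.5131 -0.0671  0.195 ] 61
headtop [ 0.6174 -0.0315  0.2185] ((617.109375, -31.839202880859375), (31.083919525146484, 39.880184173583984), 82.21846771240234)
t 0.1 pos [ 0.1587 -0.5264  0.2447] shift cm [ 27.25 -20.66  -7.5 ] turn [-0.001 -0.    -0.475] q [-1.43  0.26  0.02  1.33 -0.    1.42]
t 0.1 pos [ 0.1587 -0.5264  0.2447] shift cm [ 37.35 -54.17  -7.46] turn [-0.001 -0.001 -0.953] q [-1.43  0.26  0.02  1.33 -0.    1.42]
```

Emit:
jog_arm(series=[[[3.4, -2.6, -1], [0, 0, 0]], [[3.4, -2.6, -1], [0, 0, 0]], [[3.4, -2.6, -1], [0, 0, 0]], [[3.4, -2.6, -1], [0, 0, 0]], [[3.4, -2.6, -1], [0, 0, 0]]])

```text
t: 0.6
position: [0.2845, -0.3515, 0.2955]
orientation: [-3.108, -0.457, 0.0]
wrist_force: [0.1, -1.2, 0.7]
gripper_width: 0.0857
finger_force: 0.0
```

Emit:
jog_arm(series=[[[3.4, -2.6, -1], [0, 0, 0]], [[3.4, -2.6, -1], [0, 0, 0]], [[3.4, -2.6, -1], [0, 0, 0]], [[1.3, -4.2, 0], [0, 0, 0]], [[1.3, -4.2, 0], [0, 0, 0]]])

```text
t: 1.1
position: [0.36, -0.1594, 0.325]
orientation: [-3.107, -0.459, 0.001]
wrist_force: [1.9, 0.5, -1.1]
gripper_width: 0.0855
finger_force: 0.0
```

Emit:
jog_arm(series=[[[1.3, -4.2, 0], [0, 0, 0]], [[1.3, -4.2, 0], [0, 0, 0]], [[1.3, -4.2, 0], [0, 0, 0]], [[1.3, -4.2, 0], [0, 0, 0]], [[1.3, -4.2, 0], [0, 0, 0]]])

```text
t: 1.6
position: [0.3608, 0.0605, 0.3253]
orientation: [3.108, 0.458, 0.0]
wrist_force: [2.2, 0.2, 0.7]
gripper_width: 0.0855
finger_force: 0.0
```

```bash
python3 -c "
from h import *
plan((.464,.304,.12),-18.35)"
```

```text
t 1.6 pos [0.3608 0.0605 0.3253] shift cm [ 16.9  -20.34  20.53] turn [ 0.    -0.    -0.958] q [-0.06 -0.07 -0.15  1.49 -0.    2.78]
```

Emit:
jog_arm(series=[[[0, 0, 0], [0, 0, -0.137]], [[0, 0, 0], [0, 0, -0.137]], [[0, 0, 0], [0, 0, -0.137]], [[0, 0, 0], [0, 0, -0.137]], [[0, 0, 0], [0, 0, -0.137]]])

```text
t: 2.1
position: [0.3612, 0.059, 0.325]
orientation: [-2.769, -1.484, 0.001]
wrist_force: [-0.4, 0.2, 0.6]
gripper_width: 0.0856
finger_force: 0.0
```

Emit:
jog_arm(series=[[[0, 0, 0], [0, 0, -0.137]], [[0, 0, 0], [0, 0, -0.137]]])

```text
t: 2.3
position: [0.3612, 0.0589, 0.3251]
orientation: [-2.54, -1.848, 0.001]
wrist_force: [-0.3, 0.3, 0.3]
gripper_width: 0.0855
finger_force: 0.0
```

```bash
python3 -c "
from h import *
plan((.464,.304,.12),-18.35)"
```

```text
t 2.3 pos [0.3612 0.0589 0.3251] shift cm [26.49  2.24 20.5 ] turn [-0.001  0.     0.007] q [-0.07 -0.07 -0.15  1.49  0.    1.82]
```

Emit:
jog_arm(series=[[[3.8, 0.3, 2.9], [0, 0, 0]], [[3.8, 0.3, 2.9], [0, 0, 0]], [[3.8, 0.3, 2.9], [0, 0, 0]], [[3.8, 0.3, 2.9], [0, 0, 0]], [[3.8, 0.3, 2.9], [0, 0, 0]]])

```text
t: 2.8
position: [0.4353, 0.2361, 0.1789]
orientation: [2.546, 1.841, -0.0]
wrist_force: [0.7, -0.8, 0.1]
gripper_width: 0.0857
finger_force: 0.0
```

Emit:
jog_arm(series=[[[3.8, 0.3, 2.9], [0, 0, 0]], [[3.7, 0.4, 2.9], [0, 0, 0.007]], [[0, 0, 0], [0, 0, 0]], [[0, 0, 0], [0, 0, 0]]])

```text
t: 3.2
position: [0.4647, 0.3038, 0.121]
orientation: [-2.551, -1.833, 0.005]
wrist_force: [-1.1, 0.4, 0.3]
gripper_width: 0.0855
finger_force: 0.0
```

Run:
```python
from h import *
plan((.464,.304,.017),-18.35)
for n in("scene","top"):
    c=cam(n); np.savez(f"{n}1.npz",**c)
    if n=="scene": cv2.imwrite("pics/s1.png",cv2.cvtColor(cv2.resize(c["image"][170:360,270:470],None,fx=3,fy=3),cv2.COLOR_RGB2BGR))
```

```text
t 3.2 pos [0.4647 0.3038 0.121 ] shift cm [ 0.02 -0.05 10.4 ] turn [-0.002  0.002 -0.004] q [ 0.43  0.33 -0.2   1.04 -0.    2.32]
```

View pics/s1.png

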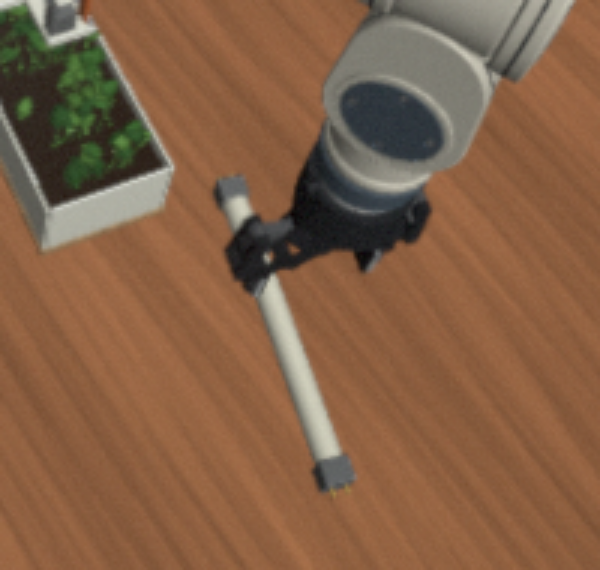

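The picture shows the open gripper above the tube, hiding it near (255,260); the end caps at (231,190) and (334,472) are clear. Now I descend and grip.

Emit:
jog_arm(series=[[[0, -0.05, 3.5], [0, 0, 0]], [[0, 0, 3.5], [0, 0, 0]], [[0, 0, 2.5], [0, 0, 0]], [[0, 0, 0.9], [0, 0, 0]], [[0, 0, 0], [0, 0, 0]]])

```text
t: 3.8
position: [0.4649, 0.303, 0.0187]
orientation: [-2.553, -1.83, 0.0]
wrist_force: [0.1, -0.4, 1.0]
gripper_width: 0.0856
finger_force: 0.0
```

Emit:
jog_arm(series=[[[0, 0, 0], [0, 0, 0]], [[0, 0, 0], [0, 0, 0]], [[0, 0, 0], [0, 0, 0]], [[0, 0, 0], [0, 0, 0]], [[0, 0, 0], [0, 0, 0]]], claw=0.5, grip_force=60)

```text
t: 4.3
position: [0.4652, 0.3039, 0.0191]
orientation: [2.552, 1.832, 0.002]
wrist_force: [-1.8, -0.8, 5.8]
gripper_width: 0.0219
finger_force: 58.5
```

Emit:
jog_arm(series=[[[0, 0, 0], [0, 0, 0]], [[0, 0, 0], [0, 0, 0]], [[0, 0, 0], [0, 0, 0]], [[0, 0, 0], [0, 0, 0]]])

```text
t: 4.7
position: [0.4652, 0.3039, 0.0192]
orientation: [2.552, 1.832, 0.002]
wrist_force: [-0.9, -1.0, 7.2]
gripper_width: 0.022
finger_force: 58.5
```

Emit:
jog_arm(series=[[[0, 0, -2], [0, 0, 0]], [[0, 0, -4.5], [0, 0, 0]], [[0, 0, -4.5], [0, 0, 0]], [[0, 0, -4.5], [0, 0, 0]], [[0, 0, -4.5], [0, 0, 0]]])

```text
t: 5.2
position: [0.4645, 0.3036, 0.2203]
orientation: [-2.552, -1.832, -0.0]
wrist_force: [1.3, 0.7, -1.7]
gripper_width: 0.0222
finger_force: 59.1
```

Emit:
jog_arm(series=[[[0, 0, -4.5], [0, 0, 0]], [[0, 0, -2.5], [0, 0, 0]], [[0, 0, 0], [0, 0, 0]], [[0, 0, 0], [0, 0, 0]]])

```text
t: 5.6
position: [0.4648, 0.3037, 0.288]
orientation: [2.552, 1.832, 0.0]
wrist_force: [0.7, -0.3, -0.3]
gripper_width: 0.0221
finger_force: 59.1
```

Run:
```python
from h import *
plan((.513,-.0147,.285),-8.8)
```

```text
t 5.6 pos [0.4648 0.3037 0.288 ] shift cm [-28.62  14.76   0.3 ] turn [ 0.    -0.    -0.172] q [ 0.43  0.26  0.13  1.44 -0.    2.32]
```

Emit:
jog_arm(series=[[[-3.6, 1.85, 0], [0, 0, 0]], [[-3.6, 1.85, 0], [0, 0, 0]], [[-3.6, 1.85, 0], [0, 0, 0]], [[-3.6, 1.85, 0], [0, 0, 0]], [[-3.6, 1.85, 0], [0, 0, 0]]])

```text
t: 6.1
position: [0.4942, 0.1021, 0.2863]
orientation: [-2.551, -1.831, 0.004]
wrist_force: [0.3, -0.1, -0.8]
gripper_width: 0.0215
finger_force: 59.1
```

Emit:
jog_arm(series=[[[-3.6, 1.85, 0], [0, 0, 0]], [[-3.6, 1.85, 0], [0, 0, 0]], [[-3.4, 1.8, 0], [0, 0, 0]], [[0, 0, 0], [0, 0, -0.086]], [[0, 0, 0], [0, 0, -0.086]]])

```text
t: 6.6
position: [0.5126, -0.0158, 0.286]
orientation: [-2.383, -2.043, 0.004]
wrist_force: [0.7, 0.5, -1.0]
gripper_width: 0.0216
finger_force: 59.2
```

Emit:
jog_arm(series=[[[0, 0, 0], [0, 0, 0]], [[0, 0, 0], [0, 0, 0]], [[0, 0, 0], [0, 0, 0]]])

```text
t: 6.9
position: [0.5129, -0.0142, 0.2876]
orientation: [-2.386, -2.042, 0.001]
wrist_force: [0.3, -0.6, -1.6]
gripper_width: 0.0217
finger_force: 59.2
```

Run:
```python
from h import *
plan((.513,-.0147,.285),-8.8)
for n in("scene","top"):
    c=cam(n); np.savez(f"{n}2.npz",**c)
    P=points(c); 
    for zlo in(.25,.262,.272): print(n,zlo,tube(c,zlo,.30,(.45,.57,-.2,.16),S=110))
s,t=[dict(np.load(f"{n}2.npz"))["image"] for n in("scene","top")]
o=np.hstack([cv2.resize(s[90:240,190:340],(400,400)),cv2.resize(t[150:300,180:330],(400,400))])
cv2.imwrite("pics/p2.png",cv2.cvtColor(o,cv2.COLOR_RGB2BGR))
```

```text
t 6.9 pos [ 0.5129 -0.0142  0.2876] shift cm [-0.05  0.02  0.26] turn [-0.001 -0.    -0.002] q [-0.19  0.19  0.03  1.42 -0.    1.53]
scene 0.25 (array([0.52753478, 0.04666305]), np.float32(80.83516), np.float64(0.1598416410051661), 758)
scene 0.262 (array([0.52753478, 0.04666305]), np.float32(80.83516), np.float64(0.1598416410051661), 758)
scene 0.272 (array([0.52750951, 0.04664291]), np.float32(80.875496), np.float64(0.15989647824383207), 751)
top 0.25 (array([0.53111279, 0.09238297]), np.float32(81.24698), np.float64(0.07253813453267388), 299)
top 0.262 (array([0.53111279, 0.09238297]), np.float32(81.24698), np.float64(0.07253813453267388), 299)
top 0.272 (array([0.53111279, 0.09238297]), np.float32(81.24698), np.float64(0.07253813453267388), 299)
```

View pics/p2.png

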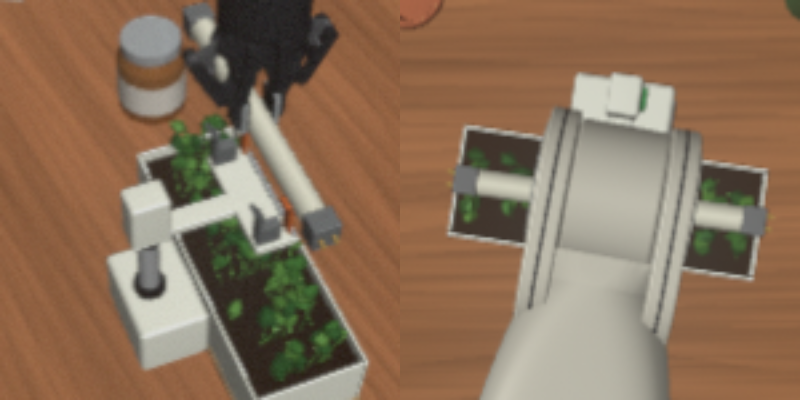

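The left half (scene) shows the tube held above the clip with its near cap at (322,228) and far cap at (198,18). The right half (top) shows its caps at (466,180) and (754,220). Next I measure both ends in each view.

```bash
cat >> h.py <<'E'
def ends(c,ctr,yaw,z0,hw=.022,gap=.065,dz=.02):
    """centre line of a held tube from its two visible end parts, in axes x/y of planter about ctr; z0 nominal axis height"""
    P=points(c); a=np.radians(yaw); X=np.array([np.cos(a),np.sin(a)]); Y=np.array([-np.sin(a),np.cos(a)])
    D=P[...,:2]-np.array(ctr); u,w,z=D@X,D@Y,P[...,2]
    m=(abs(u)<hw)&(abs(w)>gap)&(abs(w)<.17)&(abs(z-z0)<dz)
    out=[]
    for s in(-1,1):
        k=m&(w*s>0); out.append((np.mean(u[k]),s*np.percentile(w[k]*s,[99.2])[0],np.percentile(z[k],90),k.sum()))
        t=k&(abs(w)<.118); print("  side",s,"u",(u[t].min()+u[t].max())/2*1000,"end w",out[-1][1]*1000,"ztop",np.percentile(z[t],95)*1000 if t.any() else None,"n",k.sum())
    print("  mid w mm",(out[0][1]+out[1][1])*500,"len",(out[1][1]-out[0][1])*1000)
E
python3 - <<'E'
from h import *
for n in("scene","top"):
    c=dict(np.load(f"{n}2.npz")); print(n); ends(c,(.513,-.0147),-8.8,.281)
E
```

```text
scene
  side -1 u 5.5248912763969145 end w -142.90132651378116 ztop 293.02834042560414 n 167
  side 1 u 2.8890404246041217 end w 147.46239531211415 ztop 293.93717629804667 n 420
  mid w mm 2.2805343991665064 len 290.3637218258953
top
  side -1 u 2.056908538837699 end w -147.7674003058825 ztop 296.41364704544594 n 274
  side 1 u 1.5897645494935604 end w 147.80642211393635 ztop 296.1391439606954 n 305
  mid w mm 0.019510904026937004 len 295.57382241981884
```

Emit:
jog_arm(series=[[[-0.05, -0.12, 1.2], [0, 0, 0]], [[0, 0, 1.5], [0, 0, 0]], [[0, 0, 1.2], [0, 0, 0]], [[0, 0, 0.3], [0, 0, 0]], [[0, 0, 0], [0, 0, 0]]])

```text
t: 7.5
position: [0.5116, -0.0147, 0.246]
orientation: [-2.385, -2.043, 0.001]
wrist_force: [0.2, 0.9, -1.6]
gripper_width: 0.0218
finger_force: 59.2
```

Emit:
jog_arm(series=[[[0, 0, 0.3], [0, 0, 0]], [[0, 0, 0.3], [0, 0, 0]], [[0, 0, 0.3], [0, 0, 0]], [[0, 0, 0.3], [0, 0, 0]], [[0, 0, 0], [0, 0, 0]]])

```text
t: 8.0
position: [0.5116, -0.0148, 0.2339]
orientation: [-2.385, -2.044, 0.001]
wrist_force: [-0.2, -0.3, -1.5]
gripper_width: 0.0218
finger_force: 59.2
```

Emit:
jog_arm(series=[[[0, 0, 0.2], [0, 0, 0]], [[0, 0, 0.2], [0, 0, 0]], [[0, 0, 0.2], [0, 0, 0]], [[0, 0, 0], [0, 0, 0]]])

```text
t: 8.4
position: [0.513, -0.015, 0.2291]
orientation: [2.384, 2.042, 0.004]
wrist_force: [3.4, -1.0, 3.5]
gripper_width: 0.0219
finger_force: 59.8
```

Emit:
jog_arm(series=[[[0, 0, 0.2], [0, 0, 0]], [[0, 0, 0.2], [0, 0, 0]], [[0, 0, 0], [0, 0, 0]]])

```text
t: 8.7
position: [0.5122, -0.0148, 0.2243]
orientation: [2.385, 2.043, 0.001]
wrist_force: [4.3, -0.6, 2.0]
gripper_width: 0.0219
finger_force: 59.6
```

Emit:
jog_arm(series=[[[0, 0, 0.2], [0, 0, 0]], [[0, 0, 0.2], [0, 0, 0]], [[0, 0, 0], [0, 0, 0]]])

```text
t: 9.0
position: [0.5116, -0.0147, 0.2197]
orientation: [-2.385, -2.043, 0.001]
wrist_force: [4.3, -1.2, -1.3]
gripper_width: 0.0216
finger_force: 59.3
```

Emit:
jog_arm(series=[[[0, 0, 0.2], [0, 0, 0]], [[0, 0, 0.2], [0, 0, 0]], [[0, 0, 0], [0, 0, 0]]])

```text
t: 9.3
position: [0.5114, -0.0147, 0.2156]
orientation: [-2.385, -2.043, 0.002]
wrist_force: [3.1, -0.7, -2.6]
gripper_width: 0.0219
finger_force: 58.9
```

Emit:
jog_arm(series=[[[0, 0, 0.2], [0, 0, 0]], [[0, 0, 0.2], [0, 0, 0]], [[0, 0, 0], [0, 0, 0]]])

```text
t: 9.6
position: [0.5113, -0.0147, 0.2117]
orientation: [-2.385, -2.043, 0.001]
wrist_force: [3.2, -1.1, -5.3]
gripper_width: 0.0218
finger_force: 58.9
```

Emit:
jog_arm(series=[[[0, 0, 0.2], [0, 0, 0]], [[0, 0, 0], [0, 0, 0]]])

```text
t: 9.8
position: [0.5114, -0.0147, 0.2102]
orientation: [-2.385, -2.044, 0.001]
wrist_force: [0.2, -0.1, -1.4]
gripper_width: 0.022
finger_force: 59.3
```

Emit:
jog_arm(series=[[[0, 0, 0.1], [0, 0, 0]], [[0, 0, 0], [0, 0, 0]]])

```text
t: 10.0
position: [0.5114, -0.0147, 0.21]
orientation: [2.385, 2.044, 0.0]
wrist_force: [-1.8, 1.0, 6.6]
gripper_width: 0.0218
finger_force: 60.3
```

Emit:
jog_arm(series=[[[0, 0, 0.1], [0, 0, 0]], [[0, 0, 0], [0, 0, 0]]])

```text
t: 10.2
position: [0.5114, -0.0147, 0.2099]
orientation: [2.385, 2.043, 0.001]
wrist_force: [-5.0, 0.9, 14.2]
gripper_width: 0.022
finger_force: 61.1
```

Run:
```python
from h import *
plan((.5118,-.0147,.21),-8.8)
for n in("scene","top"):
    c=cam(n); np.savez(f"{n}3.npz",**c); print(n); ends(c,(.513,-.0147),-8.8,.204)
s,t=[dict(np.load(f"{n}3.npz"))["image"] for n in("scene","top")]
o=np.hstack([cv2.resize(s[110:210,220:320],(400,400)),cv2.resize(t[150:300,180:330],(400,400))])
cv2.imwrite("pics/p3.png",cv2.cvtColor(o,cv2.COLOR_RGB2BGR))
```

```text
t 10.2 pos [ 0.5114 -0.0147  0.2099] shift cm [ 0.    0.04 -0.01] turn [ 0.001  0.    -0.   ] q [-0.19  0.21 -0.14  1.22 -0.    1.53]
scene
  side -1 u 3.4962251416333925 end w -144.77032949195973 ztop 217.19838779223977 n 166
  side 1 u 1.8723849307030922 end w 145.88909859874445 ztop 216.85051113177633 n 367
  mid w mm 0.5593845533923697 len 290.65942809070424
top
  side -1 u 0.5938194225538979 end w -150.05698787387806 ztop 219.31579837426494 n 254
  side 1 u 0.3247026514546581 end w 148.05449022381674 ztop 219.0299976684056 n 282
  mid w mm -1.0012488250306513 len 298.11147809769477
```

View pics/p3.png

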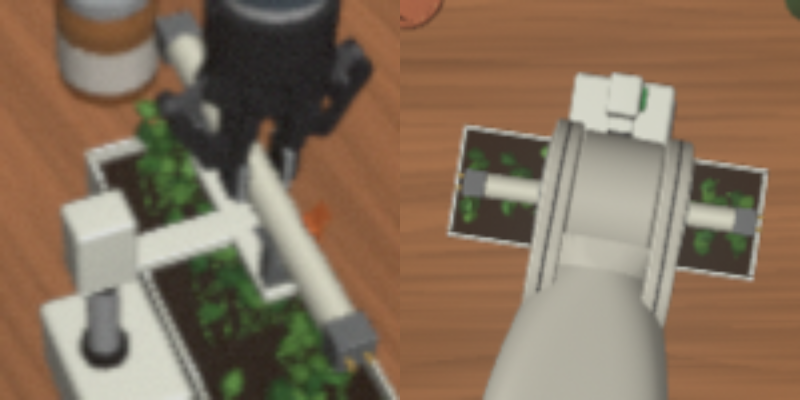

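The left half shows the tube lying between prongs and claws, with the orange claw at (318,218) leaning over it. The right half shows the caps at (474,182) and (746,220), about even over the trough. I'll release and lift.

Emit:
jog_arm(series=[[[0, 0, -0.2], [0, 0, 0]], [[0, 0, 0], [0, 0, 0]]])

```text
t: 10.5
position: [0.5116, -0.0147, 0.2104]
orientation: [-2.386, -2.044, 0.0]
wrist_force: [-1.1, 0.4, -0.2]
gripper_width: 0.0219
finger_force: 59.3
```

Emit:
jog_arm(series=[[[0, 0, 0], [0, 0, 0]], [[0, 0, 0], [0, 0, 0]], [[0, 0, 0], [0, 0, 0]], [[0, 0, 0], [0, 0, 0]]], claw=5.5)

```text
t: 10.9
position: [0.5118, -0.0148, 0.2102]
orientation: [-2.386, -2.044, 0.0]
wrist_force: [0.6, 0.4, -0.0]
gripper_width: 0.0552
finger_force: 0.0
```

Emit:
jog_arm(series=[[[0, 0, -1], [0, 0, 0]], [[0, 0, -2], [0, 0, 0]], [[0, 0, -3], [0, 0, 0]], [[0, 0, -3], [0, 0, 0]], [[0, 0, -1.5], [0, 0, 0]]])

```text
t: 11.4
position: [0.5122, -0.0148, 0.3186]
orientation: [2.384, 2.042, 0.003]
wrist_force: [-0.0, -0.8, 0.3]
gripper_width: 0.0547
finger_force: 0.0
```

Emit:
jog_arm(series=[[[0, 0, 0], [0, 0, -0.143]], [[0, 0, 0], [0, 0, -0.143]], [[0, 0, 0], [0, 0, -0.143]], [[0, 0, 0], [0, 0, -0.143]], [[0, 0, 0], [0, 0, -0.143]]], claw=8.5)

```text
t: 11.9
position: [0.5118, -0.0148, 0.3161]
orientation: [1.511, 2.754, 0.0]
wrist_force: [-1.3, -0.9, 0.3]
gripper_width: 0.0853
finger_force: 0.0
```

Emit:
jog_arm(series=[[[0, 0, 0], [0, 0, -0.143]], [[0, 0, 0], [0, 0, -0.143]], [[0, 0, 0], [0, 0, -0.143]], [[0, 0, 0], [0, 0, -0.143]], [[0, 0, 0], [0, 0, -0.143]]])

```text
t: 12.4
position: [0.5118, -0.0148, 0.3161]
orientation: [0.452, 3.108, -0.0]
wrist_force: [-0.2, 0.1, -0.3]
gripper_width: 0.0851
finger_force: 0.0
```

Emit:
jog_arm(series=[[[0, 0, 0], [0, 0, -0.143]], [[0, 0, 0], [0, 0, 0]], [[0, 0, 0], [0, 0, 0]]])

```text
t: 12.7
position: [0.5118, -0.0148, 0.3158]
orientation: [0.245, 3.132, -0.0]
wrist_force: [-0.0, -0.0, -0.7]
gripper_width: 0.0849
finger_force: 0.0
```

Run:
```python
from h import *
plan((.6155,-.031,.28),81.2)
for n in("scene","top"):
    c=cam(n); np.savez(f"{n}4.npz",**c); print(n); ends(c,(.513,-.0147),-8.8,.204)
    P=points(c); m=(P[...,2]>.212)&(P[...,2]<.225)&(P[...,0]>.58)&(P[...,0]<.66)&(abs(P[...,1]+.03)<.04)
    if m.any(): print("headtop",P[m].mean(0).round(4),cv2.minAreaRect((P[m][:,:2]*1000).astype(np.float32)))
s,t=[dict(np.load(f"{n}4.npz"))["image"] for n in("scene","top")]
o=np.hstack([cv2.resize(s[110:210,220:320],(400,400)),cv2.resize(t[150:300,180:330],(400,400))])
cv2.imwrite("pics/p4.png",cv2.cvtColor(o,cv2.COLOR_RGB2BGR))
```

```text
t 12.7 pos [ 0.5118 -0.0148  0.3158] shift cm [-1.049e+01  1.000e-02  3.580e+00] turn [ 0.     0.    -0.003] q [-0.19  0.18  0.1   1.49  0.   -0.04]
scene
  side -1 u 2.6218642834175347 end w -145.39409046918743 ztop 217.04439323812076 n 247
  side 1 u 2.4558149132470652 end w 145.2589696780456 ztop 216.5761757679412 n 361
  mid w mm -0.06756039557093141 len 290.653060147233
headtop [ 0.6192 -0.0308  0.217 ] ((618.6854248046875, -32.434356689453125), (32.71989822387695, 39.55501174926758), 82.1720962524414)
top
  side -1 u 0.8246198282406432 end w -149.90985601494467 ztop 219.3693681259814 n 217
  side 1 u 0.5150087561298783 end w 147.7817034469846 ztop 219.4974664982624 n 229
  mid w mm -1.064076283980031 len 297.6915594619293
headtop [ 0.6173 -0.0314  0.2184] ((616.9137573242188, -31.497230529785156), (31.723403930664062, 39.16245651245117), 79.9853515625)
```

View pics/p4.png

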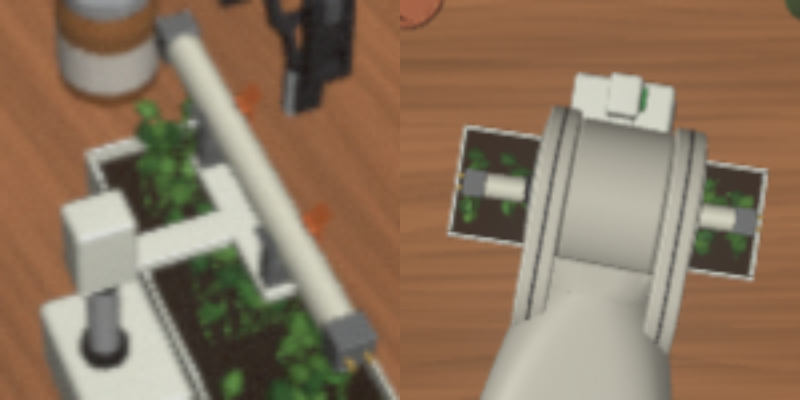

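The left half shows the released tube in the clip with both orange claws at (248,100) and (316,218) over it. The right half shows the caps at (474,182) and (746,220), and the green button at (642,98) on the head.

Emit:
jog_arm(series=[[[-3.5, 0, 0], [0, 0, 0]], [[-3.5, 0, 0], [0, 0, 0]], [[-3.5, 0, 0], [0, 0, -0.003]], [[0, 0, 0], [0, 0, 0]], [[0, 0, 0], [0, 0, 0]]])

```text
t: 13.3
position: [0.616, -0.0308, 0.3143]
orientation: [-0.236, -3.131, -0.0]
wrist_force: [-0.2, 0.1, -0.5]
gripper_width: 0.0852
finger_force: 0.0
```

Run:
```python
from h import *
plan((.6155,-.031,.187),81.2)
for k in(0,4):
    c=dict(np.load(f"scene{k}.npz")); P=points(c); h=cv2.cvtColor(c["image"],cv2.COLOR_RGB2HSV).astype(int)
    m=(P[...,2]>.195)&(h[...,1]>140)&((h[...,0]<14)|(h[...,0]>174))&(h[...,2]>110)&(abs(P[...,1])<.1)&(abs(P[...,0]-.5)<.04)
    n,l,st,ce=cv2.connectedComponentsWithStats(m.astype(np.uint8))
    for i in range(1,n):
        if st[i,4]>8:
            q=P[l==i]; q=q[q[:,2]>.212]; D=q[:,:2]-[.513,-.0147]; print(k,st[i,4],ce[i].round(1),"u med",np.median(D@[.988,-.153]).round(4),q[:,2].max().round(4))
```

```text
t 13.3 pos [ 0.616  -0.0308  0.3143] shift cm [ 0.02 -0.03 12.73] turn [ 0.    -0.002  0.003] q [-0.19  0.37  0.36  1.56  0.   -0.04]
0 40 [281.2 134.8] u med -0.0137 0.2269
0 44 [298.3 164.8] u med -0.0129 0.2273
4 34 [281.4 134.2] u med -0.014 0.2275
4 36 [298.5 164. ] u med -0.0134 0.2286
```

Emit:
jog_arm(series=[[[0, 0, 3], [0, 0, 0]], [[0, 0, 3.5], [0, 0, 0]], [[0, 0, 3], [0, 0, 0]], [[0, 0, 2], [0, 0, 0]], [[0, 0, 1.2], [0, 0, 0]]])

```text
t: 13.8
position: [0.6142, -0.0303, 0.1874]
orientation: [-0.235, -3.131, -0.0]
wrist_force: [0.0, 0.6, 0.2]
gripper_width: 0.0849
finger_force: 0.0
```

Emit:
jog_arm(series=[[[0, 0, 0], [0, 0, 0]], [[0, 0, 0], [0, 0, 0]]])

```text
t: 14.0
position: [0.6157, -0.0306, 0.1895]
orientation: [0.234, 3.131, -0.0]
wrist_force: [1.3, 1.0, 0.3]
gripper_width: 0.0848
finger_force: 0.0
```

Emit:
jog_arm(series=[[[0, 0, 0], [0, 0, 0]], [[0, 0, 0], [0, 0, 0]], [[0, 0, 0], [0, 0, 0]], [[0, 0, 0], [0, 0, 0]], [[0, 0, 0], [0, 0, 0]]], claw=2.5, grip_force=50)

```text
t: 14.5
position: [0.6158, -0.0313, 0.1891]
orientation: [0.235, 3.132, -0.002]
wrist_force: [-1.0, -1.9, 5.6]
gripper_width: 0.032
finger_force: 50.8
```

Emit:
jog_arm(series=[[[0, 0, 0], [0, 0, 0]], [[0, 0, 0], [0, 0, 0]], [[0, 0, 0], [0, 0, 0]]])

```text
t: 14.8
position: [0.6158, -0.0313, 0.1891]
orientation: [0.235, 3.131, -0.002]
wrist_force: [-0.9, -1.8, 5.9]
gripper_width: 0.0323
finger_force: 50.9
```

Emit:
jog_arm(series=[[[0, 0, -0.4], [0, 0, 0]], [[0, 0, -0.6], [0, 0, 0]], [[0, 0, -0.8], [0, 0, 0]], [[0, 0, -0.8], [0, 0, 0]], [[0, 0, 0], [0, 0, 0]]])

```text
t: 15.3
position: [0.6158, -0.0312, 0.2147]
orientation: [0.234, 3.133, -0.002]
wrist_force: [2.3, -4.1, -4.1]
gripper_width: 0.0316
finger_force: 50.2
```

Emit:
jog_arm(series=[[[0, 0, -0.8], [0, 0, 0]], [[0, 0, -1], [0, 0, 0]], [[0, 0, -1], [0, 0, 0]], [[0, 0, -0.6], [0, 0, 0]], [[0, 0, 0], [0, 0, 0]]])

```text
t: 15.8
position: [0.6158, -0.0313, 0.2484]
orientation: [0.234, 3.133, -0.002]
wrist_force: [1.3, -4.9, -4.1]
gripper_width: 0.0326
finger_force: 50.7
```

Emit:
jog_arm(series=[[[0, 0, -0.8], [0, 0, 0]], [[0, 0, -0.8], [0, 0, 0]], [[0, 0, -0.6], [0, 0, 0]], [[0, 0, -0.5], [0, 0, 0]], [[0, 0, 0], [0, 0, 0]]])

```text
t: 16.3
position: [0.6158, -0.0313, 0.2751]
orientation: [-0.234, -3.133, 0.002]
wrist_force: [1.7, -5.2, -4.1]
gripper_width: 0.0321
finger_force: 50.7
```

Emit:
jog_arm(series=[[[0, 0, -0.2], [0, 0, 0]], [[0, 0, -0.1], [0, 0, 0]], [[0, 0, 0], [0, 0, 0]]])

```text
t: 16.6
position: [0.6158, -0.0313, 0.2775]
orientation: [-0.234, -3.132, 0.002]
wrist_force: [2.1, -4.8, -3.8]
gripper_width: 0.0326
finger_force: 50.8
```

Emit:
jog_arm(series=[[[0, 0, -0.15], [0, 0, 0]], [[0, 0, 0], [0, 0, 0]]])

```text
t: 16.8
position: [0.6158, -0.0313, 0.279]
orientation: [-0.234, -3.132, 0.002]
wrist_force: [2.4, -5.0, -4.1]
gripper_width: 0.0319
finger_force: 50.8
```

Emit:
jog_arm(series=[[[0, 0, -0.1], [0, 0, 0]], [[0, 0, 0], [0, 0, 0]]])

```text
t: 17.0
position: [0.6158, -0.0313, 0.2792]
orientation: [-0.234, -3.131, 0.001]
wrist_force: [3.9, -4.8, -9.5]
gripper_width: 0.0322
finger_force: 52.0
```

Emit:
jog_arm(series=[[[0, 0, 0], [0, 0, 0]], [[0, 0, 0], [0, 0, 0]]])

```text
t: 17.2
position: [0.6158, -0.0313, 0.2792]
orientation: [-0.234, -3.131, 0.001]
wrist_force: [3.3, -5.4, -9.2]
gripper_width: 0.0318
finger_force: 52.0
```

Emit:
jog_arm(series=[[[0, 0, -0.05], [0, 0, 0]], [[0, 0, 0], [0, 0, 0]], [[0, 0, 0], [0, 0, 0]]])

```text
t: 17.5
position: [0.6157, -0.0312, 0.2792]
orientation: [-0.234, -3.131, 0.001]
wrist_force: [5.0, -5.2, -12.0]
gripper_width: 0.0319
finger_force: 51.7
```

Run:
```python
from h import *
for n in("scene","top"):
    c=cam(n); np.savez(f"{n}5.npz",**c); print(n); ends(c,(.513,-.0147),-8.8,.294)
s,t=[dict(np.load(f"{n}5.npz"))["image"] for n in("scene","top")]
o=np.hstack([cv2.resize(s[90:240,190:340],(400,400)),cv2.resize(t[100:300,150:350],(400,400))])
cv2.imwrite("pics/p5.png",cv2.cvtColor(o,cv2.COLOR_RGB2BGR))
q=env.get_state(); print(q["t"],q["position"],q["wrist_force"],q["gripper_width"],q["finger_force"])
```

```text
scene
  side -1 u 2.458395436680804 end w -144.23235597930926 ztop 306.510578471965 n 258
  side 1 u 2.134818858733779 end w 146.5497336598371 ztop 306.4830051027714 n 429
  mid w mm 1.158688840263919 len 290.7820896391463
top
  side -1 u 0.765750761189424 end w -146.66928757383732 ztop 308.4712728109285 n 286
  side 1 u 0.2628721707258882 end w 147.97201667840068 ztop 308.4459611540162 n 281
  mid w mm 0.6513645522816802 len 294.641304252238
17.6 [ 0.61575934 -0.03125651  0.27921407] [  3.57208848  -6.30196298 -11.78041455] 0.03189858734769306 51.72070562839508
```

View pics/p5.png

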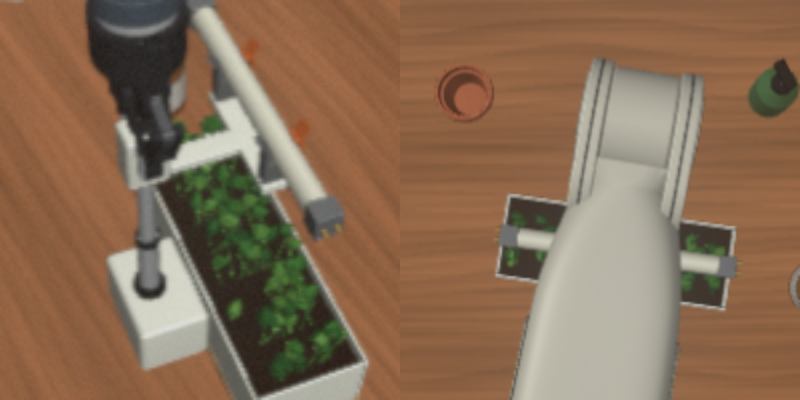

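The left half shows the head raised and held at (145,150), with the tube still clipped (cap at (323,215), claws at (250,52) and (301,132)). The right half shows the pot at (466,93) and the mister at (775,92) unmoved. The lift of 89.6 mm matches the second stop, so I'm handing the job in.

```bash
python3 -c "
from workcell import env
print(env.close_job())"
```

```text
the job is handed in; nothing more can be done
None
```

The tube is snapped into the clip, centred to about 1 mm by the cameras. The head is held at its second stop (about 90 mm up) with the button squeezed in, the jar, mister and pot were left alone, and the job is handed in at 17.6 s.

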